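Wedge the rocking model hut

TASK

The base board of the model hut rocks because one of its feet is short. With your fingertips push the wooden wedge along the bench, thin end first, under that short foot until it is snug and carries the foot, with the board still level, not jacked up; then press down firmly with the fingertips on the corner of the board above that foot to check that it no longer rocks. Pick nothing up, do not shove the model out of its place, and leave the glue bottle, bowl and dark offcut alone.

Things in the scene. Friction and masses are not known exactly. Their poses are not given: they have to be found in the camera images.
- model: model hut on a loose base board, about 1.2 kg. Origin: centre of the base at bench level. Board 220 (x) x 250 (y) x 14 mm, top at 38 mm. Feet 24 x 24 mm, centred 88 (x), 103 mm (y) from the origin; three stand on the bench, the one at (+x, -y) ends 9 mm above it. About 2.5 N on that corner rocks it. Hut, up to 133 mm high, at x -102 to 22, y -2 to 104. The wedge starts off the -y edge, thin end to it
- short_foot (a point): centre of the underside of the short foot, in the model's frame at (88, -103, 9) mm; it is to be lifted hardly at all, at most about 4 mm
- corner (a point): point on the board's top straight above the short foot, in the model's frame at (88, -103, 38) mm: where to press
- wedge: loose plain wooden wedge, 110 mm long (x), 45 mm wide (y), 45 g. Origin: centre of its underside; x points to the thin end. 3 mm thick at the thin end (x = +55 mm), 21 mm at the thick end (x = -55 mm, an upright flat face), straight slope between: its top is 9 mm above the bench 37 mm behind the thin end
- stop: wooden bench stop fixed to the bench along the board's +y edge, 240 x 24 x 42 mm, origin at the centre of its underside; it keeps the model from sliding away as the wedge is pushed in
- glue: white glue bottle, 52 mm across, 130 mm tall, origin at the centre of its underside; leave alone
- bowl: black plaster bowl, 104 mm across, 55 mm tall, origin at the centre of its underside; leave alone
- offcut: dark rectangular wood offcut, 70 x 24 x 18 mm, origin at the centre of its underside; leave alone

How it is judged:
By the outcome, as a careful person would: the job done as asked, in the order asked, and still so for the second after the job is handed in, with the robot touching nothing.
It also fails if it takes over 51 s, if anything falls off the work surface, if the arm or the gripper's body presses on something with over 40 N, if the wrist force passes 120 N, or if a joint passes its speed limit or range.

ROBOT

A 7-joint arm with a two-finger parallel gripper is mounted at the origin on the work surface. World frame = base frame: x ahead of the robot, y to its left, z up, the work surface at z = 0. Lengths are in m, angles in degrees, forces in N, time in s.
With the tool pointing down it reaches from about 0.425 to 0.875 m from the base axis. Payload 4.7 kg.
Tool frame: the origin (TCP) lies on the centre line of the jaws, within the pads' length; the fingertips stand 11 mm ahead of it and the grasp point (between the pads) lies 8 mm behind it; z points along the fingers, y is the direction in which the jaws open and shut (so a half turn about z gives the same grasp; the last joint's range is limited). The gripper opens to 87 mm and grips with 3 to 60 N. Pads are 19 mm wide; open, the fingers measure 117 mm over their backs; the gripper's body (75 mm by 190 mm) begins 51 mm behind the grasp point.
Start: joints at [74.891, 18.392, -4.016, 83.108, 1.295, 78.541, -3.26], TCP at [0.178, -0.625, 0.234] pointing down, gripper open.
Joint ranges: [-163.93, 163.93], [-17.29, 119.83], [-79.2, 71.16], [3.27, 140.29], [-89.18, 269.18], [5.43, 117.66], [-154.24, 154.24]. Speed limits (degrees/s): [147.25, 147.25, 180, 180, 180, 180, 180].

INTERFACE

Orientations are given as [roll, pitch, yaw] about the fixed x, y, z axes, in that order (R = Rz(yaw) Ry(pitch) Rx(roll)).
In Python, from cell import env gives the robot as it stands.
- The arm moves only by the tool servo_tool, never from a script. Its argument "moves" is text: rows parted by semicolons, each of 7 numbers parted by spaces: the shift along the tool's x, y, z as a fraction of full scale, then the turn, a rotation vector about the tool's x, y, z as a fraction of full scale, then the gripper's target within -1 to 1 (shut at 1, half-way at 0, fully open at -1). A call has 1 to 20 rows; each row shifts and turns the pose as measured when the row begins, along the tool's axes as they then stand; what a row does not reach is not made up. Full scale, the value 1, is 1000 mm for a shift and 0.5 rad for a turn. A row lasts 1/12 s, in which the tool goes at most 41.7 mm and 7.16 degrees, less where a joint would pass 70% of its speed; a pose out of reach is approached as far as the arm can. A call with a number of a shift or a turn outside -1 to 1 is refused whole. A call with a gripper value outside its range is refused whole. The fingers move at their own pace and stop on an object; "squeeze" is the grip in N (left out, the last holds). Time passes only in rows, so rows that do not move let the fingers close. It gives the time, the measured TCP pose, the force and the opening at its end, in the units of the state.
- env.get_obs(): the state, without advancing time (a new reading comes with each control period).
- env.read_camera(name): name is "side" or "top" or "wrist"; returns a dict with "img" (480x640x3 uint8, red, green, blue), "range_z" (480x640 float32, m along the optical axis (not along the pixel's ray), 0 where there is no reading), "mtx" (3x3 intrinsics, pixels), "k1" (the pictures are not rectified: a ray, as slopes to the right and down, at radius r is drawn at 1 + k1 r^2 times it, then the intrinsics apply), "T" (4x4, takes a point from camera to world coordinates); the wrist camera has in their place "hand_eye" (4x4, takes a point from camera to tool coordinates, whose origin is the TCP and whose axes are the flange's). Camera axes: x right, y up, looking along -z (the intrinsics and any distortion apply to the point x, -y, -z); pixel columns grow to the right and rows downward; lengths in m; the calibration is good to about 2 mm. A picture is of the moment at which its call begins: read the wrist's pose just before it.
- env.sign_off(): hands the job in, once; it reports no verdict.
The state is a dict: "time_s": time; "qpos": joint angles; "joint_velocities": joint speeds; "effort": joint torques, N m; "tool_pos": TCP position; "tool_rot": TCP orientation; "force": force on the tool from outside, world axes, zero at the start; "wrist_torque": the same for the moment, N m; "grip_width": finger opening in m.
Only numpy, scipy, OpenCV 4.12 (cv2) and the standard library are available. Lean on these libraries where they do the work, as an engineer would, in place of code of your own. Each camera call takes 0.05 s, during which the arm holds its last target.

## Working session

There is one attempt and no reset: what is moved stays moved. The work goes in short steps, Python scripts to look and compute and a tool call to move; the robot and the scene stay as the last step left them, time stands still between calls to the robot, and variables do not carry over. Pictures are saved under pics/ and viewed, and the job is handed in when it is done.

Besides the shell and the picture viewer there is one more tool, called after "Request:" as name(argument=value, ...) on one line, values as JSON. servo_tool: Moves the arm, as the interface text tells. Its arguments: {"type":"object","properties":{"moves":{"type":"string"},"squeeze":{"type":"number"}},"required":["moves"]}

```bash
ls; mkdir -p pics
python3 - <<'E'
from cell import env
import cv2,numpy as np,pickle
o=env.get_obs();print(o)
d={}
for n in ["side","top","wrist"]:
    c=env.read_camera(n);d[n]=c
    cv2.imwrite(f"pics/{n}0.png",c["img"][:,:,::-1])
    print(n,c["mtx"],c["k1"],c.get("T",c.get("hand_eye")))
pickle.dump((o,d),open("d0.pkl","wb"))
E
```

```text
pics
{'time_s': 0.0, 'qpos': array([74.8915751 , 18.43950632, -4.01538828, 83.17477487,  1.29816573,
       78.54225584, -3.25987701]), 'joint_velocities': array([ 0.03833543,  0.00602967,  0.06895573, -0.08047751,  0.09423333,
       -0.03625273, -0.07039735]), 'effort': array([-5.71619040e-06, -4.91290998e+01, -4.04005134e-01, -3.12524235e+01,
       -6.38774643e-02,  4.36365476e-02,  1.61472344e-04]), 'tool_pos': array([ 0.17803431, -0.6245808 ,  0.23245756]), 'tool_rot': array([-1.79888884e+02,  8.97529290e-03,  1.59187994e+01]), 'force': array([ 0.43855076,  1.58083547, -0.00187654]), 'wrist_torque': array([ 0.00877849,  0.04714466, -0.0222353 ]), 'grip_width': 0.08697847725299569}
side [[594.22174692   0.         320.59126969]
 [  0.         594.22174692 230.1309569 ]
 [  0.           0.           1.        ]] -0.11368285112766416 [[-0.97228364  0.16751986 -0.16310004  0.31047121]
 [-0.2337786  -0.70693567  0.66752493  0.73621229]
 [-0.00347756  0.68715286  0.72650454  0.8372962 ]
 [ 0.          0.          0.          1.        ]]
top [[433.27038272   0.         319.47566463]
 [  0.         433.27038272 237.12729133]
 [  0.           0.           1.        ]] -0.0862943497605937 [[ 0.01988613  0.98850721 -0.14986007  0.39500056]
 [-0.99975235  0.01816294 -0.01285874  0.01572452]
 [-0.00998906  0.15007867  0.98862359  0.77622886]
 [ 0.          0.          0.          1.        ]]
wrist [[426.04260913   0.         318.02664424]
 [  0.         426.04260913 239.25314165]
 [  0.           0.           1.        ]] -0.0835101457949368 [[-2.92755856e-04  9.58598128e-01  2.84762256e-01  7.93087040e-02]
 [ 9.99999847e-01  1.47251700e-04  5.32376057e-04 -1.22467651e-04]
 [ 4.68402966e-04  2.84762369e-01 -9.58598025e-01 -1.49794477e-01]
 [ 0.00000000e+00  0.00000000e+00  0.00000000e+00  1.00000000e+00]]
```

View pics/top0.png

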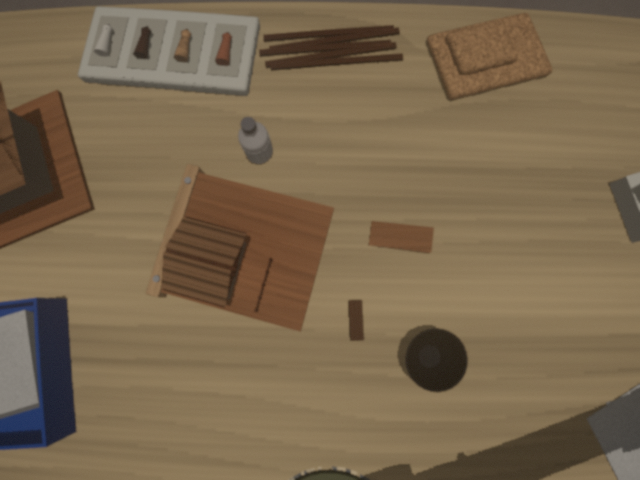

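View pics/side0.png

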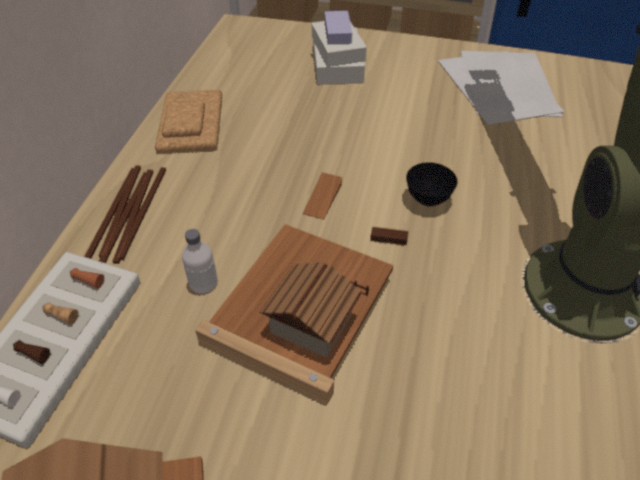

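View pics/wrist0.png

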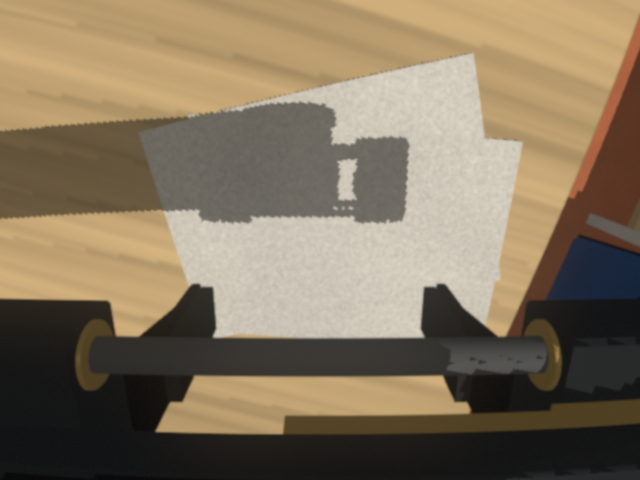

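Top view: board corners are near (201,174), (332,207), (302,328), (163,295). The wedge is at (400,237), the offcut at (356,320), the bowl at (436,360) and the glue at (254,140). Next I'll measure them.

```bash
cat > h.py <<'E'
import numpy as np,cv2
def ray(c,px,T=None):
    px=np.asarray(px,float).reshape(-1,2);T=c["T"] if T is None else T
    k=np.array([c["k1"],0,0,0,0])
    n=cv2.undistortPoints(px.reshape(-1,1,2),c["mtx"],k).reshape(-1,2)
    d=np.c_[n[:,0],-n[:,1],-np.ones(len(n))]@T[:3,:3].T
    return T[:3,3],d
def plane(c,px,z,T=None):
    o,d=ray(c,px,T);return o+d*((z-o[2])/d[:,2])[:,None]
def proj(c,P,T=None):
    T=c["T"] if T is None else T
    p=(np.asarray(P,float).reshape(-1,3)-T[:3,3])@T[:3,:3]
    p=p*[1,-1,-1]
    return cv2.projectPoints(p.reshape(-1,1,3),np.zeros(3),np.zeros(3),c["mtx"],np.array([c["k1"],0,0,0,0]))[0].reshape(-1,2)
E
python3 - <<'E'
import pickle,cv2,numpy as np
from h import *
o,d=pickle.load(open("d0.pkl","rb"))
def crop(n,x0,y0,x1,y1,f,s):
    im=d[n]["img"][y0:y1,x0:x1,::-1];cv2.imwrite(s,cv2.resize(im,None,fx=f,fy=f,interpolation=cv2.INTER_CUBIC))
crop("top",280,180,480,330,4,"pics/tc.png")
crop("side",250,150,450,300,4,"pics/sc.png")
crop("top",140,150,340,300+40,3,"pics/tb.png")
for n,px in (("top",(400,237)),("top",(356,320)),("top",(436,360)),("side",(323,195)),("top",(332,207)),("top",(302,328)),("top",(201,174))):
    z=d[n]["range_z"][px[1],px[0]];print(n,px,z, plane(d[n],px,0.01 if px[0]!=332 else .038))
E
```

```text
top (400, 237) 0.7705308 [[ 0.51402902 -0.11850004  0.01      ]]
top (356, 320) 0.74193376 [[ 0.36621672 -0.04088255  0.01      ]]
top (436, 360) 0.74696857 [[ 0.29952513 -0.18050401  0.01      ]]
side (323, 195) 1.203435 [[ 0.51439534 -0.12052342  0.01      ]]
top (332, 207) 0.7533419 [[0.56038396 0.00456498 0.038     ]]
top (302, 328) 0.76094806 [[0.35059855 0.05293001 0.01      ]]
top (201, 174) 0.7659549 [[0.62525077 0.24724906 0.01      ]]
```

View pics/tc.png

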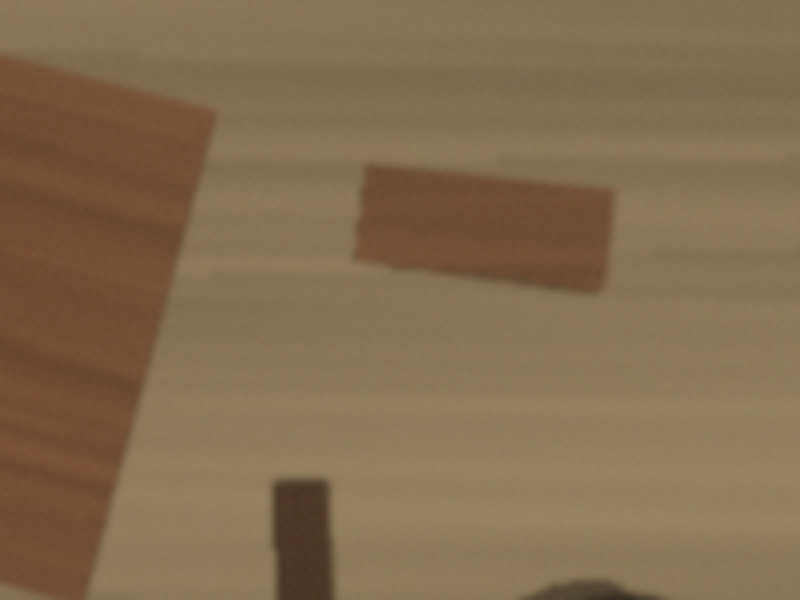

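View pics/sc.png

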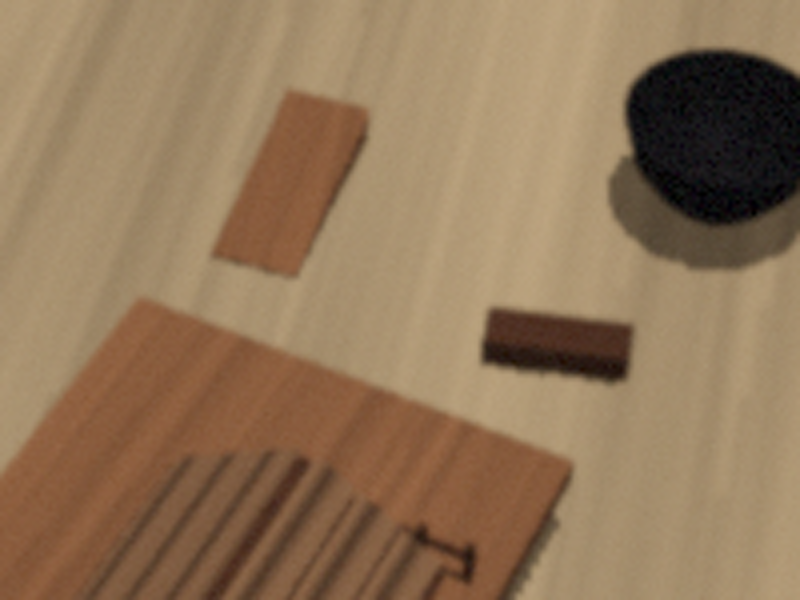

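View pics/tb.png

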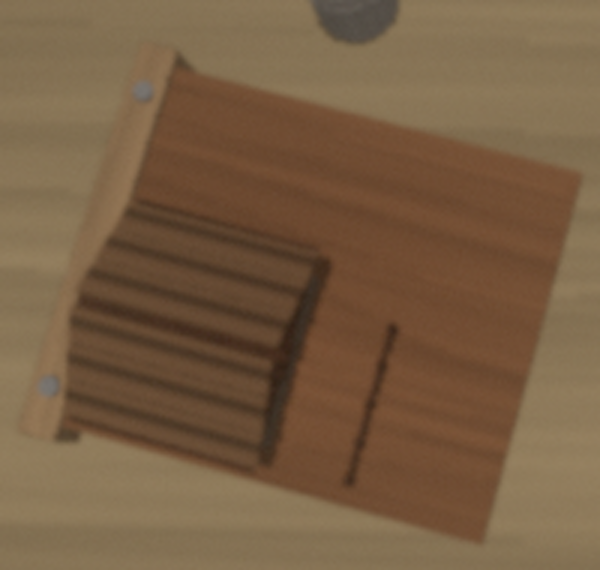

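```bash
cat > m.py <<'E'
import pickle,cv2,numpy as np
from h import *
o,d=pickle.load(open("d0.pkl","rb"))
t,s=d["top"],d["side"]
u=lambda p,o,f:(np.array(p,float)+.5)/f-.5+np.array(o)
tw=u([(364,165),(355,262),(602,292),(615,189)],(280,180),4)
sw=u([(213,255),(297,276),(369,110),(289,92)],(250,150),4)
# side view order: thin end near board: (213,255)=+x side? 
for nm,c,p in(("top",t,tw),("side",s,sw)):
    P=np.array([plane(c,q,z)[0] for q,z in zip(p,(.003,.003,.021,.021))])
    print(nm,P.round(4).tolist());
    th=(P[0]+P[1])/2;tk=(P[2]+P[3])/2;v=th-tk
    print("len",np.linalg.norm(v[:2]),"w",np.linalg.norm(P[0]-P[1]),np.linalg.norm(P[2]-P[3]),"yaw",np.degrees(np.arctan2(v[1],v[0])),"ctr",(th+tk)/2,"thin",th)
tb=u([(581,175),(483,543),(175,70)],(140,150),3)
sb=u([(142,298),(572,463)],(250,150),4)
B=plane(t,tb,.038);print("top board",B.round(4).tolist());print(np.linalg.norm(B[0]-B[1]),np.linalg.norm(B[0]-B[2]))
B2=plane(s,sb,.038);print("side board",B2.round(4).tolist(),np.linalg.norm(B2[0]-B2[1]))
for b in(B,B2):
    A=b[0][:2];X=(b[0]-b[1])[:2];X/=np.linalg.norm(X);Y=np.array([-X[1],X[0]])
    yaw=np.degrees(np.arctan2(X[1],X[0]));org=A-.11*X+.125*Y
    print("yaw",yaw,"org",org,"foot",org+.088*X-.103*Y)
E
python3 m.py
```

```text
top [[0.5438, -0.0665, 0.003], [0.4993, -0.0625, 0.003], [0.4855, -0.1696, 0.021], [0.5316, -0.1763, 0.021]]
len 0.10923919183977703 w 0.0446667638221578 0.04659880107134473 yaw 83.18257819551059 ctr [ 0.51502995 -0.11873846  0.012     ] thin [ 0.52151362 -0.06450505  0.003     ]
side [[0.5427, -0.0668, 0.003], [0.4988, -0.0622, 0.003], [0.4862, -0.1706, 0.021], [0.5297, -0.1748, 0.021]]
len 0.10898545806384088 w 0.04419327714883679 0.043712886563319564 yaw 83.24838762853307 ctr [ 0.51433793 -0.11858366  0.012     ] thin [ 0.52074439 -0.06446883  0.003     ]
top board [[0.5586, 0.0022, 0.038], [0.3478, 0.0537, 0.038], [0.6186, 0.2444, 0.038]]
0.21707993228760583 0.24946352580424627
side board [[0.5581, 0.0021, 0.038], [0.3469, 0.0555, 0.038]] 0.21778782110583733
yaw -13.718874773774226 org [0.48142726 0.14973773] foot [0.54248942 0.02880629]
yaw -14.189277863405923 org [0.48208417 0.15021755] foot [0.54215142 0.02878887]
```

Both views agree to within 1 mm. The foot is at (0.542, 0.029), and the wedge centre is at (0.515, -0.119) with yaw 83.2°. The model's y axis points along about 76°. Next: staging the tool behind the thick end.

```bash
cat > p.py <<'E'
import sys,numpy as np
from scipy.spatial.transform import Rotation as R
from cell import env
def plan(goal,yaw,n):
    o=env.get_obs();p=o["tool_pos"];r=R.from_euler("xyz",o["tool_rot"],degrees=True)
    g=R.from_euler("xyz",[180,0,yaw],degrees=True)
    rv=(r.inv()*g).as_rotvec();print(o["time_s"],p,o["tool_rot"],"F",o["force"],"rv tot",np.degrees(rv),"frac/row",(rv/.5/n).round(4))
    d=(np.array(goal)-p)/n
    for i in range(n):
        ri=r*R.from_rotvec(rv*i/n);print((ri.inv().apply(d)).round(4))
if __name__=="__main__":
    a=list(map(float,sys.argv[1:]));plan(a[:3],a[3],int(a[4]))
E
python3 p.py 0.504 -0.208 0.2 83 16
```

```text
0.15 [ 0.17809536 -0.62470656  0.23273077] [-1.79916623e+02  4.28264681e-03  1.59164896e+01] F [-0.14613241  0.04493042 -0.11137506] rv tot [-7.61345948e-02 -4.50283071e-02 -6.70835011e+01] frac/row [-2.000e-04 -1.000e-04 -1.464e-01]
[ 0.0267 -0.0195  0.0021]
[ 0.0281 -0.0175  0.0021]
[ 0.0293 -0.0154  0.0021]
[ 0.0303 -0.0132  0.0021]
[ 0.0312 -0.0109  0.0021]
[ 0.0319 -0.0086  0.0021]
[ 0.0325 -0.0062  0.0021]
[ 0.0328 -0.0039  0.0021]
[ 0.033  -0.0014  0.0021]
[0.033  0.001  0.0021]
[0.0329 0.0034 0.002 ]
[0.0326 0.0058 0.002 ]
[0.032  0.0081 0.002 ]
[0.0314 0.0105 0.002 ]
[0.0305 0.0127 0.002 ]
[0.0295 0.0149 0.002 ]
```

Request:
servo_tool(moves="0.027 -0.02 0.002 0 0 -0.146 0.75; 0.028 -0.018 0.002 0 0 -0.146 0.75; 0.029 -0.015 0.002 0 0 -0.146 0.75; 0.03 -0.013 0.002 0 0 -0.146 0.75; 0.031 -0.011 0.002 0 0 -0.146 0.75; 0.032 -0.009 0.002 0 0 -0.146 0.75; 0.032 -0.006 0.002 0 0 -0.146 0.75; 0.033 -0.004 0.002 0 0 -0.146 0.75; 0.033 -0.001 0.002 0 0 -0.146 0.75; 0.033 0.001 0.002 0 0 -0.146 0.75; 0.033 0.003 0.002 0 0 -0.146 0.75; 0.033 0.006 0.002 0 0 -0.146 0.75; 0.032 0.008 0.002 0 0 -0.146 0.75; 0.031 0.01 0.002 0 0 -0.146 0.75; 0.031 0.013 0.002 0 0 -0.146 0.75; 0.03 0.015 0.002 0 0 -0.146 0.75; 0 0 0 0 0 0 0.75")

```text
time_s: 1.57
tool_pos: [0.5024, -0.1805, 0.1922]
tool_rot: [-179.6, -0.2, 85.7]
force: [-0.4, 1.3, 0.2]
grip_width: 0.0108
```

```bash
python3 p.py 0.503 -0.208 0.019 83 8|cut -c1-300
python3 - <<'E'
from cell import env;o=env.get_obs();print(o["qpos"],o["grip_width"])
E
```

```text
1.5667 [ 0.50238428 -0.1804745   0.19224186] [-179.57321806   -0.21845671   85.69738385] F [-0.44361537  1.34335258  0.22673281] rv tot [-0.43184487 -0.20836931  2.69818173] frac/row [-0.0019 -0.0009  0.0118]
[-0.0035  0.0005  0.0216]
[-0.0035  0.0005  0.0216]
[-0.0035  0.0005  0.0216]
[-0.0035  0.0005  0.0216]
[-0.0035  0.0005  0.0216]
[-0.0034  0.0005  0.0216]
[-0.0034  0.0005  0.0217]
[-0.0034  0.0005  0.0217]
[ 46.75844926   8.14000848 -32.21353413 101.54352467   4.40610806
  72.06674698   9.11088189] 0.010847276599352026
```

Request:
servo_tool(moves="-0.02 0 0 -0.015 -0.008 0.09 0.75; -0.01 0 0.02 0 0 0 0.75; 0 0 0.025 0 0 0 0.75; 0 0 0.025 0 0 0 0.75; 0 0 0.025 0 0 0 0.75; 0 0 0.02 0 0 0 0.75; 0 0 0.015 0 0 0 0.75; 0 0 0.01 0 0 0 0.75; 0 0 0 0 0 0 0.75")

```text
time_s: 2.32
tool_pos: [0.4969, -0.224, 0.0462]
tool_rot: [179.9, 0.5, 81.9]
force: [-1.1, 0.7, 0.6]
grip_width: 0.0104
```

```bash
python3 p.py 0.503 -0.208 0.019 83 1
```

```text
2.3167 [ 0.49692146 -0.22397535  0.04618515] [179.86081419   0.47674893  81.89423463] F [-1.08638622  0.69774374  0.62461169] rv tot [ 0.13458024  0.47807697 -1.10517937] frac/row [ 0.0047  0.0167 -0.0386]
[0.0169 0.0037 0.0271]
```

Request:
servo_tool(moves="0.003 0.002 0.012 0.005 0.01 -0.02 0.75; 0.003 0.002 0.009 0 0.007 -0.01 0.75; 0.003 0 0.005 0 0 0 0.75; 0 0 0 0 0 0 0.75; 0 0 0 0 0 0 0.75")

```text
time_s: 2.73
tool_pos: [0.5034, -0.2183, 0.0195]
tool_rot: [179.9, 0.1, 82.6]
force: [0.7, -0.2, -0.1]
grip_width: 0.0107
```

```bash
python3 p.py 0.507 -0.183 0.017 83 1
```

```text
2.7333 [ 0.50340572 -0.21828806  0.01952188] [1.79854567e+02 5.75358534e-02 8.25581499e+01] F [ 0.73896236 -0.21885749 -0.14223847] rv tot [ 0.14521011  0.05809631 -0.44177681] frac/row [ 0.0051  0.002  -0.0154]
[ 0.0355 -0.001   0.0025]
```

Request:
servo_tool(moves="0.006 0 0 0 0 -0.008 0.75; 0.006 0 0 0 0 -0.007 0.75; 0.006 0 0 0 0 0 0.75; 0.006 0 0 0 0 0 0.75; 0.005 0 0 0 0 0 0.75; 0.004 0 0 0 0 0 0.75; 0.003 0 0 0 0 0 0.75; 0.003 0 0 0 0 0 0.75; 0 0 0 0 0 0 0.75; 0 0 0 0 0 0 0.75")

```text
time_s: 3.57
tool_pos: [0.511, -0.1742, 0.0223]
tool_rot: [179.6, 0.2, 83.2]
force: [0.1, -0.0, -1.2]
grip_width: 0.0108
```

```bash
python3 p.py 0.507 -0.183 0.019 83 1;  python3 - <<'E'
from cell import env
import cv2
c=env.read_camera("top");im=c["img"][170:320,300:500,::-1];cv2.imwrite("pics/t1.png",cv2.resize(im,None,fx=4,fy=4))
E
```

```text
3.5667 [ 0.51096026 -0.17415552  0.02232219] [1.79584124e+02 1.62499902e-01 8.32224490e+01] F [ 0.12900085 -0.02469755 -1.19791818] rv tot [0.41619105 0.16169167 0.22303761] frac/row [0.0145 0.0056 0.0078]
[-0.0092 -0.0029  0.0033]
```

View pics/t1.png

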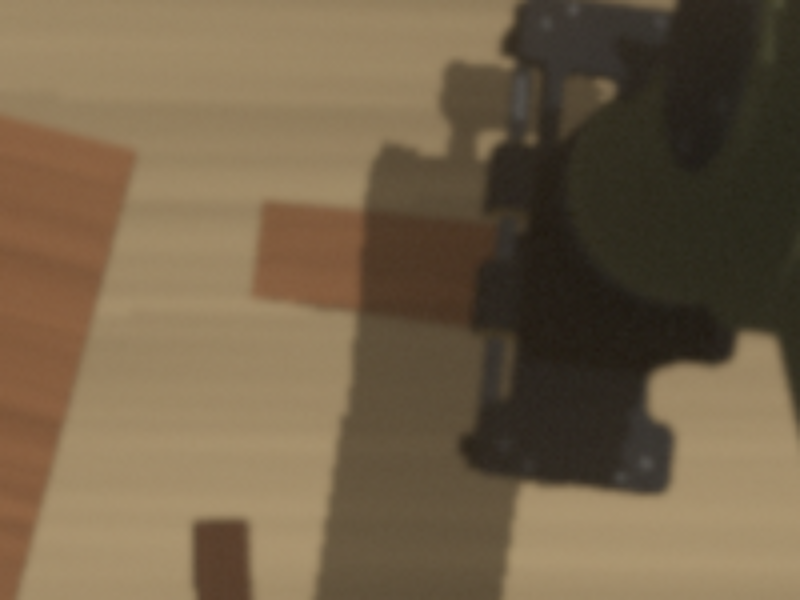

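The wedge moved squarely with the tool and is still heading about 83°. Next I'll steer it to about 76° while pushing.

Request:
servo_tool(moves="0.004 0 0.001 -0.007 -0.003 0.02 0.75; 0.004 0 0.001 -0.007 -0.003 0.025 0.75; 0.004 0 0.001 0 0 0.025 0.75; 0.004 0 0.001 0 0 0.025 0.75; 0.004 -0.0002 0 0 0 0.025 0.75; 0.004 -0.0002 0 0 0 0.025 0.75; 0.004 -0.0003 0 0 0 0.025 0.75; 0.004 -0.0003 0 0 0 0.02 0.75; 0.004 -0.0004 0 0 0 0.02 0.75; 0.002 -0.0002 0 0 0 0.01 0.75; 0 0 0 0 0 0 0.75")

```text
time_s: 4.53
tool_pos: [0.5164, -0.1336, 0.0176]
tool_rot: [179.1, 0.3, 76.1]
force: [-0.3, -0.7, -0.3]
grip_width: 0.0109
```

```bash
cat > see.py <<'E'
import sys,cv2,numpy as np
from cell import env
from h import *
from scipy.spatial.transform import Rotation as R
o=env.get_obs();k=sys.argv[1]
c=env.read_camera("top");im=c["img"][170:320,290:490,::-1];cv2.imwrite(f"pics/t{k}.png",cv2.resize(im,None,fx=4,fy=4))
c=env.read_camera("side");im=c["img"][170:320,250:450,::-1];cv2.imwrite(f"pics/s{k}.png",cv2.resize(im,None,fx=4,fy=4))
c=env.read_camera("wrist");cv2.imwrite(f"pics/w{k}.png",c["img"][:,:,::-1])
T=np.eye(4);T[:3,:3]=R.from_euler("xyz",o["tool_rot"],degrees=True).as_matrix();T[:3,3]=o["tool_pos"]
import pickle;pickle.dump((o,c,T@c["hand_eye"]),open(f"w{k}.pkl","wb"))
E
python3 p.py 0.522 -0.063 0.019 76 1;python3 see.py 2
```

```text
4.5333 [ 0.51639217 -0.13356488  0.01764448] [179.103759     0.29150518  76.12672273] F [-0.34527325 -0.7163872  -0.32728625] rv tot [0.89656106 0.290508   0.12899978] frac/row [0.0313 0.0101 0.0045]
[ 0.0698 -0.0114 -0.0019]
```

View pics/t2.png

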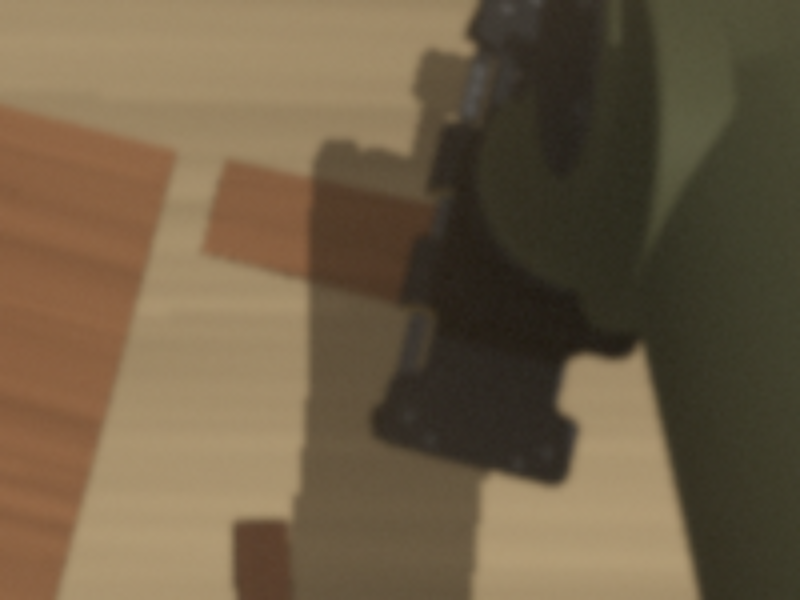

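View pics/w2.png

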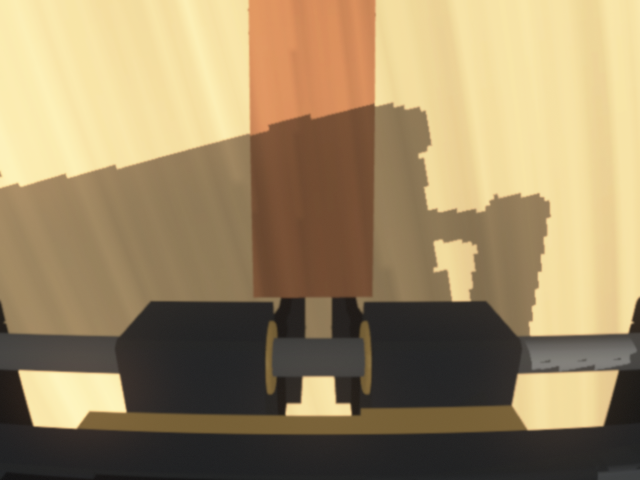

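The wedge is now parallel to the board's side. In the zoomed view its thin end runs (224,158)–(203,253), which I'll measure.

Run:
```python
import pickle
from h import *
o,d=pickle.load(open("d0.pkl","rb"));t=d["top"]
u=lambda p:(np.array(p,float)+.5)/4-.5+np.array((290,170))
P=plane(t,u([(224,158),(203,253)]),.003);print(P)
B=plane(t,u([(176,153)]),.038);print("board corner",B)
w,c,T=pickle.load(open("w2.pkl","rb"))
q=plane(c,[(253,297),(373,297)],.021,T);print("wrist thick",q,np.linalg.norm(q[0]-q[1]))
e=plane(c,[(249,0),(375,0)],.0105,T);print(e)
th=P.mean(0)[:2]; tk=q.mean(0)[:2];v=th-tk;print(np.linalg.norm(v),np.degrees(np.arctan2(v[1],v[0])))
F=np.array([.5423,.0288]);n=P[0]-P[1];n=n[:2]/np.linalg.norm(n);h=np.array([-n[1],n[0]]);print("heading",np.degrees(np.arctan2(h[1],h[0])))
h=np.array([np.cos(np.radians(76.1)),np.sin(np.radians(76.1))]);
print("thin->F along",(F-th)@h,"lat(+right/+x)",(F-th)@[h[1],-h[0]])
```

```text
[[ 0.56471384 -0.02086066  0.003     ]
 [ 0.52067601 -0.0118319   0.003     ]]
board corner [[0.55887609 0.0017119  0.038     ]]
wrist thick [[ 0.49668822 -0.1152424   0.021     ]
 [ 0.54024409 -0.12631124  0.021     ]] 0.04494032133545336
[[ 0.52271897 -0.01518099  0.0105    ]
 [ 0.56392697 -0.02527438  0.0105    ]]
0.10720434407678506 76.93798754625583
heading 78.41362498244209
thin->F along 0.043729366250336736 lat(+right/+x) -0.01122876415882576
```

The foot lies about 11–12 mm left of the wedge's centreline, so I'll push on with a leftward drift.

Request:
servo_tool(moves="0.004 -0.0009 -0.001 0.01 0.005 0 0.75; 0.004 -0.0009 -0.0005 0.01 0.005 0 0.75; 0.004 -0.0009 0 0.01 0 0 0.75; 0.004 -0.0009 0 0 0 0 0.75; 0.004 -0.0009 0 0 0 0 0.75; 0.004 -0.0009 0 0 0 0 0.75; 0.004 -0.0009 0 0 0 0 0.75; 0.004 -0.0009 0 0 0 0 0.75; 0.003 -0.0008 0 0 0 0 0.75; 0 0 0 0 0 0 0.75")

```text
time_s: 5.52
tool_pos: [0.5168, -0.0949, 0.0191]
tool_rot: [-179.9, -0.0, 76.1]
force: [0.3, 0.9, 0.5]
grip_width: 0.0113
```

```bash
python3 p.py 0.5196 -0.063 0.019 76 1;python3 see.py 3
```

```text
5.5167 [ 0.51683173 -0.09488456  0.01907964] [-1.79928150e+02 -2.39565304e-02  7.60613493e+01] F [0.29153747 0.91066126 0.53516994] rv tot [-0.07186244 -0.02391806  0.06136431] frac/row [-0.0025 -0.0008  0.0021]
[ 0.0316 -0.005   0.0001]
```

View pics/t3.png

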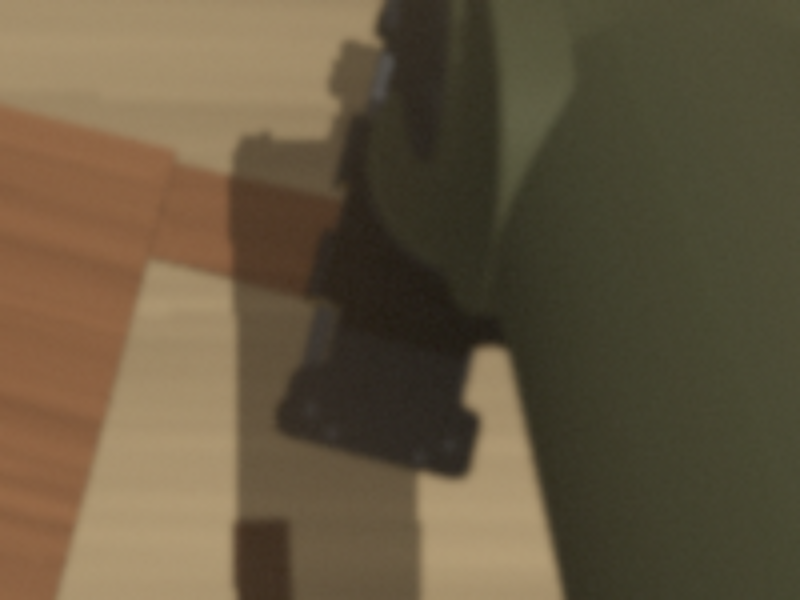

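View pics/w3.png

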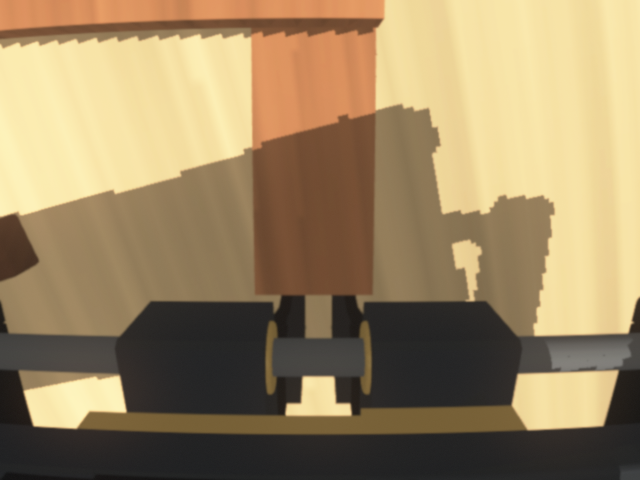

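```bash
cat > wm.py <<'E'
import pickle,sys
from h import *
k=sys.argv[1];v=list(map(float,sys.argv[2:]))
w,c,T=pickle.load(open(f"w{k}.pkl","rb"))
q=plane(c,[v[0:2],v[2:4]],.021,T).mean(0)[:2]
b=plane(c,[v[4:6]],.038,T)[0]
h=np.array([np.cos(np.radians(76.1)),np.sin(np.radians(76.1))]);r=np.array([h[1],-h[0]])
F=np.array([.5423,.0288]);Fw=b[:2]-.022*r+.022*h
for n,f in(("F",F),("Fwrist",Fw)): print(n,f,"thick->F along",(f-q)@h,"lat",(f-q)@r)
print("thick",q,"tcp->thick",(q-w["tool_pos"][:2])@h,"corner",b)
E
python3 wm.py 3 255 294 373 294 383 19
```

```text
F [0.5423 0.0288] thick->F along 0.11274694106384141 lat -0.0043288984508491266
Fwrist [0.54493601 0.02927443] thick->F along 0.1138407191517667 lat -0.0018840521144117136
thick [ 0.51941716 -0.08168524] tcp->thick 0.013433893915076173 corner [0.56100675 0.00263365 0.038     ]
```

Request:
servo_tool(moves="0.003 -0.0005 0 0 0 0 0.75; 0.003 -0.0005 0 0 0 0 0.75; 0.003 -0.0005 0 0 0 0 0.75; 0.003 -0.0005 0 0 0 0 0.75; 0.003 -0.0005 0 0 0 0 0.75; 0.002 -0.0004 0 0 0 0 0.75; 0 0 0 0 0 0 0.75")

```text
time_s: 6.25
tool_pos: [0.5182, -0.0781, 0.019]
tool_rot: [-179.9, 0.0, 75.9]
force: [0.3, 0.4, -0.4]
grip_width: 0.0109
```

```bash
python3 p.py 0.5196 -0.063 0.019 76 1;python3 see.py 4
```

```text
6.25 [ 0.51819195 -0.07814965  0.01904372] [-1.79936252e+02  2.90060875e-02  7.58932025e+01] F [ 0.31173178  0.4274464  -0.40440441] rv tot [-0.06377541  0.02894666 -0.1068136 ] frac/row [-0.0022  0.001  -0.0037]
[ 0.015  -0.0023  0.    ]
```

View pics/w4.png

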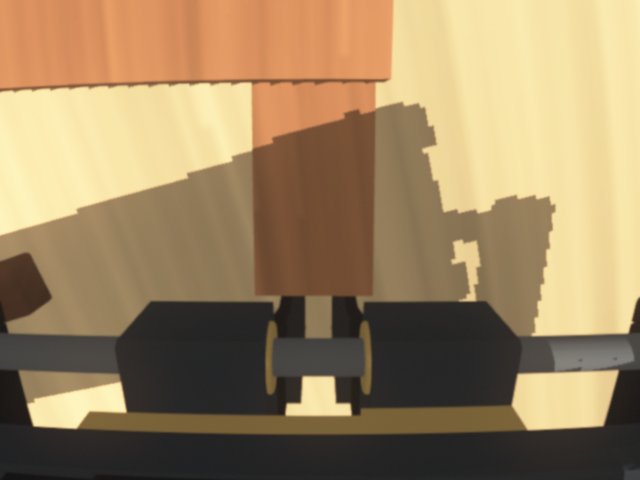

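```bash
python3 wm.py 4 255 295 373 295 392 79
```

```text
F [0.5423 0.0288] thick->F along 0.0965578792937018 lat -0.0016644308870856078
Fwrist [0.54560331 0.02918359] thick->F along 0.09772378479760249 lat 0.0014500004160693262
thick [ 0.52071978 -0.06533017] tcp->thick 0.013051336787273143 corner [0.56167406 0.00254281 0.038     ]
```

Request:
servo_tool(moves="0.002 0 0 0 0 0 0.75; 0.002 0 0 0 0 0 0.75; 0.002 0 0 0 0 0 0.75; 0.001 0 0 0 0 0 0.75; 0 0 0 0 0 0 0.75; 0 0 0 0 0 0 0.75")

```text
time_s: 6.9
tool_pos: [0.52, -0.0721, 0.019]
tool_rot: [-179.9, 0.1, 75.8]
force: [0.6, -0.4, 0.3]
grip_width: 0.0107
```

```bash
python3 p.py 0.5196 -0.063 0.019 76 1;python3 see.py 5
```

```text
6.9 [ 0.51999213 -0.0720996   0.0190396 ] [-1.79937211e+02  7.41617433e-02  7.57997411e+01] F [ 0.6447121  -0.44231686  0.33346124] rv tot [-0.06291883  0.07405193 -0.2002995 ] frac/row [-0.0022  0.0026 -0.007 ]
[ 0.0087 -0.0026  0.    ]
```

View pics/w5.png

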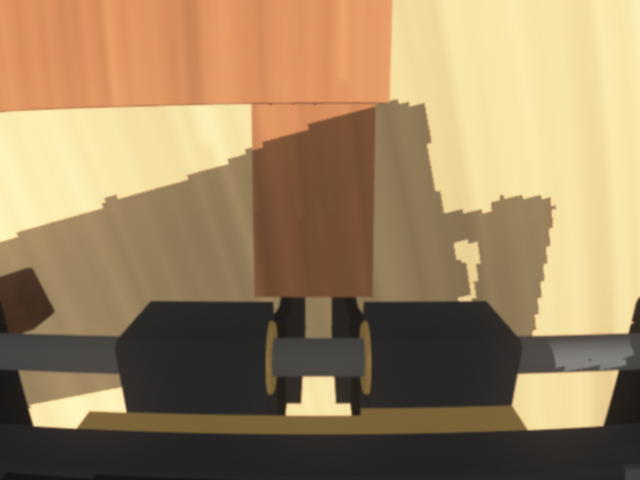

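Request:
servo_tool(moves="0.0015 0 0 0 0 0 0.75; 0.0015 0 0 0 0 0 0.75; 0.001 0 0 0 0 0 0.75; 0 0 0 0 0 0 0.75")

```text
time_s: 7.38
tool_pos: [0.521, -0.0682, 0.019]
tool_rot: [-179.9, 0.1, 75.8]
force: [0.2, -0.3, -0.1]
grip_width: 0.011
```

Request:
servo_tool(moves="0.0015 0 0 0 0 0 0.75; 0.001 0 0 0 0 0 0.75;  0 0 0 0 0 0 0.75")

```text
time_s: 7.63
tool_pos: [0.5217, -0.0655, 0.019]
tool_rot: [-179.9, 0.1, 75.8]
force: [0.1, -1.0, -0.9]
grip_width: 0.011
```

```bash
python3 p.py 0.5196 -0.063 0.019 76 1;python3 see.py 6
```

```text
7.6333 [ 0.52169511 -0.06549003  0.01902466] [-1.79937749e+02  7.83129306e-02  7.57627280e+01] F [ 0.13292489 -1.00699877 -0.86955098] rv tot [-0.06241308  0.07818391 -0.23731449] frac/row [-0.0022  0.0027 -0.0083]
[ 0.0019 -0.0026  0.    ]
```

View pics/w6.png

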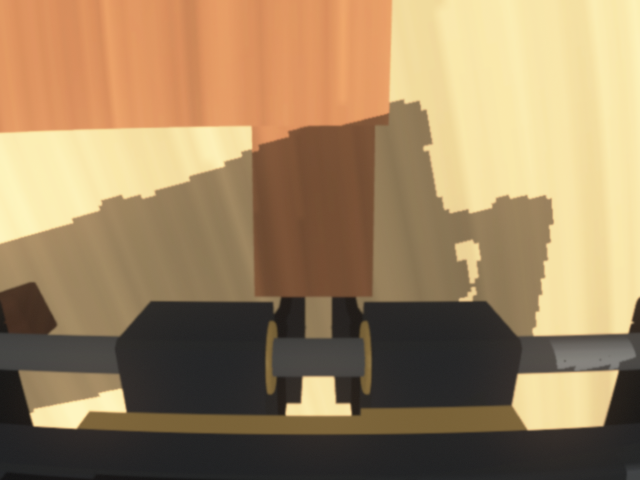

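```bash
python3 wm.py 6 255 296 373 296 389 125
python3 - <<'E'
from cell import env
import numpy as np
F=[]
for i in range(6):
    env.read_camera("side");F.append(env.get_obs()["force"])
print(np.mean(F,0),np.std(F,0))
E
```

```text
F [0.5423 0.0288] thick->F along 0.08382001995053676 lat -0.0020489633480867357
Fwrist [0.54567228 0.02909753] thick->F along 0.08491895174992947 lat 0.0011530905452373445
thick [ 0.52415304 -0.05305769] tcp->thick 0.012658740011616081 corner [0.56174303 0.00245675 0.038     ]
[-0.12401825 -0.15198474  0.20430688] [0.55146229 0.35684525 0.42718499]
```

Request:
servo_tool(moves="0.001 0 0 0 0 0 0.75; 0 0 0 0 0 0 0.75")

```text
time_s: 8.25
tool_pos: [0.5218, -0.0649, 0.019]
tool_rot: [-179.9, 0.1, 75.7]
force: [0.0, 0.9, 0.1]
grip_width: 0.011
```

```bash
cat > f.py <<'E'
from cell import env
import numpy as np,cv2,sys
F=[]
for i in range(5):
    c=env.read_camera("wrist" if i==4 else "side");F.append(env.get_obs()["force"])
o=env.get_obs();F=np.mean(F,0)
h=np.array([.24,.97,0]);print(o["time_s"],o["tool_pos"].round(4),"F",F.round(2),"along",(F@h).round(2))
E
python3 f.py
```

```text
8.5 [ 0.5218 -0.0651  0.019 ] F [-0.04  0.31  0.02] along 0.3
```

Request:
servo_tool(moves="0.0012 0 0 0 0 0 0.75; 0 0 0 0 0 0 0.75")

```text
time_s: 8.67
tool_pos: [0.522, -0.0645, 0.019]
tool_rot: [-179.9, 0.1, 75.7]
force: [1.2, 1.3, 0.2]
grip_width: 0.011
```

```bash
python3 f.py
```

```text
8.9167 [ 0.522  -0.0644  0.019 ] F [ 0.1  -0.33 -0.04] along -0.3
```

Request:
servo_tool(moves="0.0012 0 0 0 0 0 0.75; 0 0 0 0 0 0 0.75")

```text
time_s: 9.08
tool_pos: [0.522, -0.0644, 0.019]
tool_rot: [-179.9, 0.2, 75.7]
force: [-0.4, 0.6, -0.3]
grip_width: 0.0107
```

```bash
python3 f.py; python3 see.py 7
```

```text
9.3333 [ 0.5221 -0.0643  0.019 ] F [ 0.21 -1.16 -0.06] along -1.07
```

View pics/w7.png

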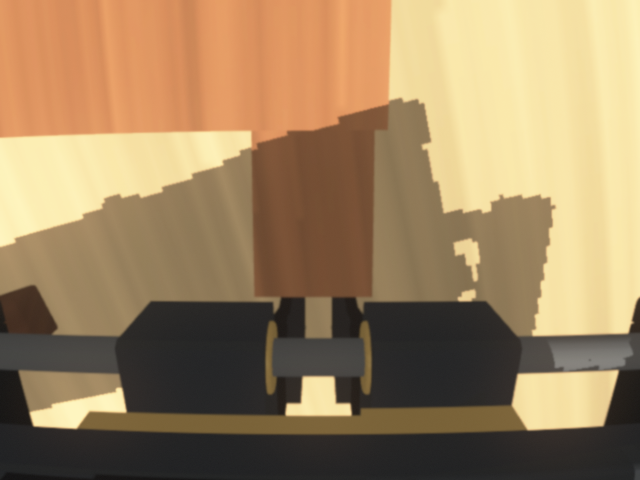

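It has stalled with a small resisting force, so it is in contact with the foot. I'll press it in slightly more.

Request:
servo_tool(moves="0.003 0 0 0 0 0 0.75; 0.003 0 0 0 0 0 0.75")

```text
time_s: 9.65
tool_pos: [0.5224, -0.0632, 0.0191]
tool_rot: [-179.9, 0.6, 75.6]
force: [-3.2, -7.7, 2.7]
grip_width: 0.0111
```

```bash
python3 f.py
```

```text
9.9 [ 0.5224 -0.0632  0.0191] F [-1.84 -6.69  1.99] along -6.93
```

Request:
servo_tool(moves="-0.005 0 0 0 -0.01 0 0.75; -0.01 0 0 0 -0.01 0 0.75; -0.015 0 0 0 0 0 0.75; -0.01 0 -0.01 0 0 0 0.75; 0 0 -0.02 0 0 0 1; 0 0 -0.03 0 0 0 1; 0 0 -0.02 0 0 0 1; 0 0 0 0 0 0 1; 0 0 0 0 0 0 1")

```text
time_s: 10.65
tool_pos: [0.5108, -0.1014, 0.101]
tool_rot: [-179.6, 0.9, 75.6]
force: [1.0, -0.3, -0.2]
grip_width: 0.0005
```

```bash
python3 p.py 0.5433 0.0288 0.12 76 5;python3 see.py 8
```

```text
10.65 [ 0.51077298 -0.10142272  0.10103725] [-179.63846475    0.9385109    75.60759253] F [ 1.03500392 -0.31919931 -0.21100253] rv tot [-0.36473959  0.93726613 -0.39535838] frac/row [-0.0025  0.0065 -0.0028]
[ 0.0268 -0.0002 -0.0042]
[ 0.0268 -0.0002 -0.0041]
[ 0.0268 -0.0001 -0.0041]
[ 0.0268 -0.0001 -0.004 ]
[ 0.0268 -0.     -0.0039]
```

View pics/w8.png

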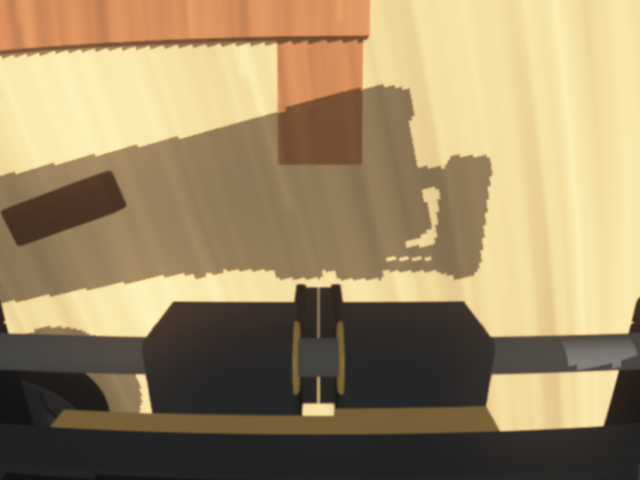

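View pics/s8.png

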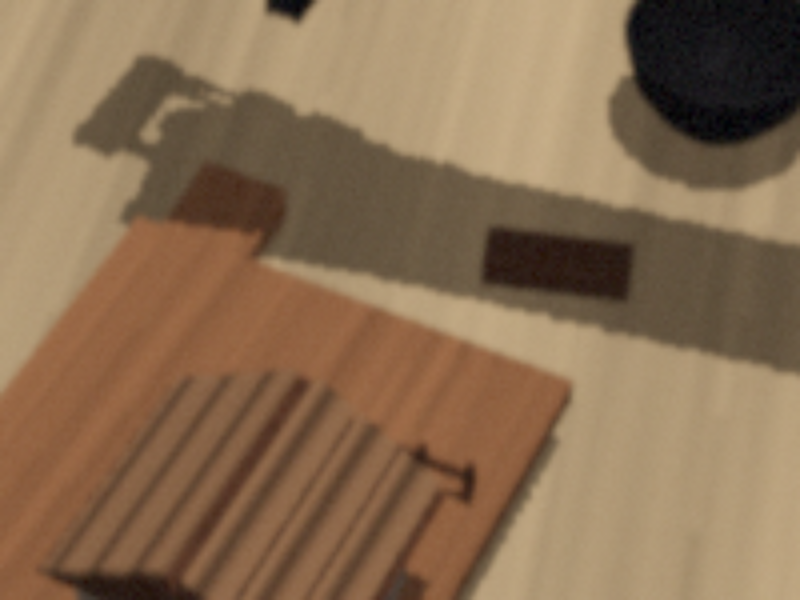

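View pics/t8.png

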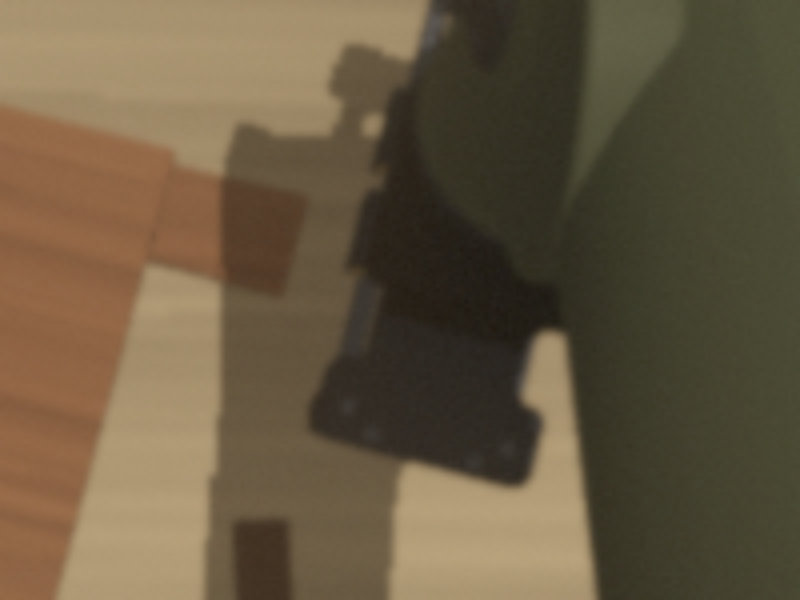

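The wedge sits under the corner, and the board corner is still at its earlier position (zoomed (176,150)). Next I'll move above the corner.

```bash
python3 wm.py 8 278 164 361 164 369 37
```

```text
F [0.5423 0.0288] thick->F along 0.08236475506470907 lat -0.0022113377392691353
Fwrist [0.54588456 0.02830223] thick->F along 0.08274267681690164 lat 0.001387834941477614
thick [ 0.52466026 -0.05168405] tcp->thick 0.05161826048406512 corner [0.56195531 0.00166145 0.038     ]
```

Request:
servo_tool(moves="0.025 0 -0.004 -0.003 0.008 -0.003 1; 0.025 0 -0.002 -0.003 0.008 -0.003 1; 0.025 0 0 -0.003 0.006 -0.003 1; 0.025 0 0 0 0.006 0 1; 0.015 0 0 0 0 0 1; 0.005 0 0 0 0 0 1; 0 0 0 0 0 0 1; 0 0 0 0 0 0 1")

```text
time_s: 11.47
tool_pos: [0.5339, 0.0188, 0.0944]
tool_rot: [-178.8, 0.1, 75.8]
force: [-0.0, -0.7, -0.1]
grip_width: 0.0002
```

```bash
python3 p.py 0.5435 0.0288 0.06 76 1
```

```text
11.4667 [0.53390526 0.01881826 0.09441138] [-1.78750330e+02  1.35915470e-01  7.57751882e+01] F [-0.04298257 -0.68520791 -0.09022139] rv tot [-1.24993489  0.13345824 -0.226285  ] frac/row [-0.0436  0.0047 -0.0079]
[0.0121 0.0076 0.0342]
```

Request:
servo_tool(moves="0.004 0.003 0.006 -0.015 0 -0.004 1; 0.004 0.003 0.008 -0.015 0 -0.004 1; 0.003 0.001 0.008 -0.013 0 0 1; 0 0 0.006 0 0 0 1; 0 0 0.003 0 0 0 1; 0 0 0 0 0 0 1; 0 0 0 0 0 0 1")

```text
time_s: 12.05
tool_pos: [0.5419, 0.0225, 0.0573]
tool_rot: [-179.9, 0.3, 75.6]
force: [-0.3, 1.4, -0.1]
grip_width: 0.0004
```

```bash
python3 p.py 0.5435 0.0288 0.05 76 1
```

```text
12.05 [0.54187717 0.0225404  0.05727087] [-179.87954749    0.32988701   75.61665564] F [-0.26486196  1.43499761 -0.11211201] rv tot [-0.1215553   0.32948271 -0.38368992] frac/row [-0.0042  0.0115 -0.0134]
[0.0065 0.     0.0072]
```

Request:
servo_tool(moves="0.004 0 0 0 0.01 -0.01 1; 0.003 0 0 0 0 0 1; 0 0 0.001 0 0 0 1; 0 0 0.002 0 0 0 1; 0 0 0.002 0 0 0 1; 0 0 0.001 0 0 0 1; 0 0 0 0 0 0 1; 0 0 0 0 0 0 1")

```text
time_s: 12.72
tool_pos: [0.5448, 0.0298, 0.0519]
tool_rot: [180.0, 0.0, 75.9]
force: [-0.6, -0.2, -0.6]
grip_width: 0.0002
```

```bash
python3 p.py 0.5435 0.0288 0.049 76 1;python3 f.py; python3 see.py 9
```

```text
12.7167 [0.54484528 0.02977363 0.05193733] [1.79977168e+02 2.11650159e-04 7.59077088e+01] F [-0.56079613 -0.19136931 -0.64779268] rv tot [ 0.02283191  0.00023004 -0.09229119] frac/row [ 0.0008  0.     -0.0032]
[-0.0013 -0.0011  0.0029]
12.9667 [0.5449 0.0298 0.0521] F [ 0.49 -0.21  0.12] along -0.09
```

View pics/w9.png

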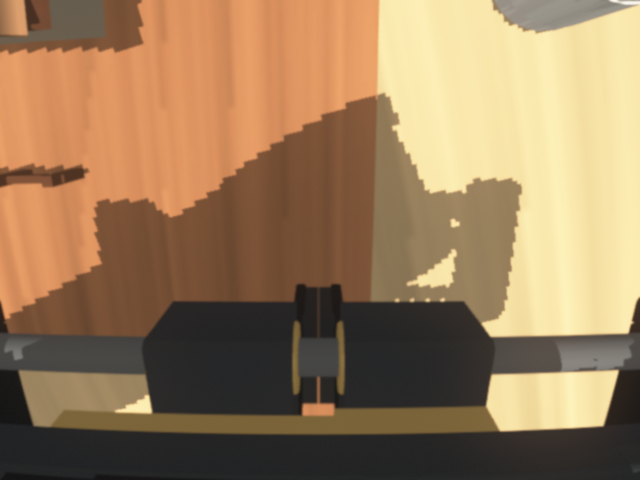

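View pics/s9.png

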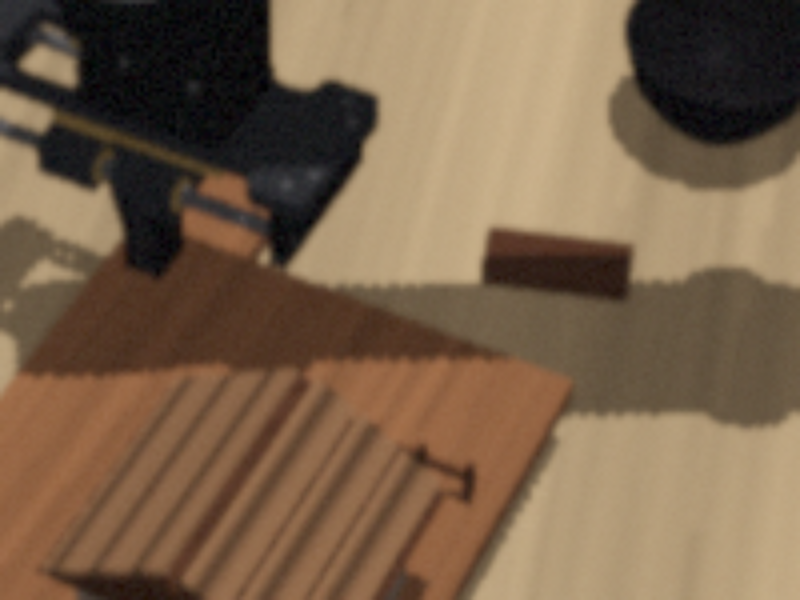

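The fingertips are 2–3 mm above the corner, over the foot. Pressing gradually.

Request:
servo_tool(moves="0 0 0.001 0 0 0 1; 0 0 0.001 0 0 0 1; 0 0 0.001 0 0 0 1; 0 0 0.001 0 0 0 1; 0 0 0.001 0 0 0 1")

```text
time_s: 13.53
tool_pos: [0.5452, 0.0298, 0.0494]
tool_rot: [180.0, 0.1, 75.9]
force: [-3.8, -0.5, 9.2]
grip_width: 0.0001
```

Request:
servo_tool(moves="0 0 0.002 0 0 0 1; 0 0 0.002 0 0 0 1")

```text
time_s: 13.7
tool_pos: [0.5453, 0.0298, 0.0493]
tool_rot: [180.0, 0.2, 75.9]
force: [-7.4, -0.5, 17.9]
grip_width: 0.0004
```

Request:
servo_tool(moves="-0.0005 -0.001 0.002 0 0 0 1; 0 -0.001 0.002 0 0 0 1; 0 -0.001 0.002 0 0 0 1; 0 -0.001 0.002 0 0 0 1; 0 -0.001 0.002 0 0 0 1; 0 -0.001 0.002 0 0 0 1; 0 -0.001 0.002 0 0 0 1")

```text
time_s: 14.28
tool_pos: [0.5451, 0.0299, 0.0494]
tool_rot: [179.2, 0.5, 75.8]
force: [-3.3, -1.3, 12.4]
grip_width: 0.0005
```

```bash
python3 see.py 10; python3 f.py
```

```text
14.6833 [0.5451 0.0299 0.0494] F [-3.69 -0.89 12.99] along -1.75
```

Request:
servo_tool(moves="0 0 0 0 0 0 1; 0 0 -0.002 0 0 0 1; 0 0 -0.004 0 0 0 1; 0 0 -0.01 0 0 0 1; 0 0 -0.02 0 0 0 1; 0 0 -0.03 0 0 0 1; -0.03 0 -0.03 0 0 0 1; -0.04 0 -0.03 0 0 0 1; -0.04 0 -0.02 0 0 0 1; -0.04 0 0 0 0 0 1; -0.02 0 0 0 0 0 1; 0 0 0 0 0 0 1; 0 0 0 0 0 0 1")

```text
time_s: 15.77
tool_pos: [0.5028, -0.1316, 0.2059]
tool_rot: [179.0, 0.5, 76.3]
force: [0.8, -0.4, -0.4]
grip_width: 0.0004
```

```bash
python3 see.py 11; python3 f.py
```

```text
16.1667 [ 0.503  -0.1294  0.2047] F [ 0.04 -0.39  0.08] along -0.37
```

View pics/w11.png

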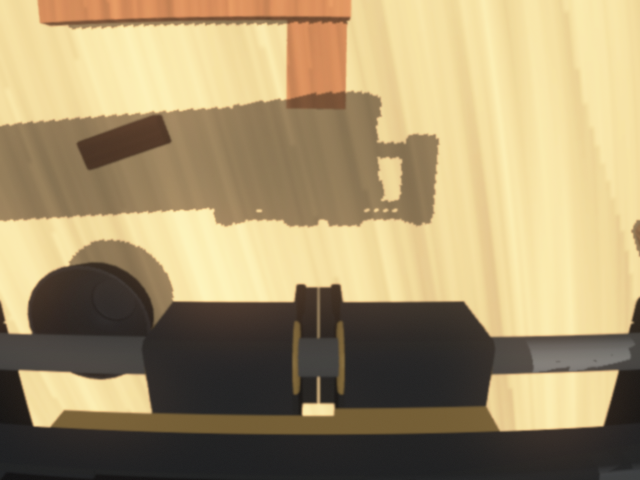

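View pics/s11.png

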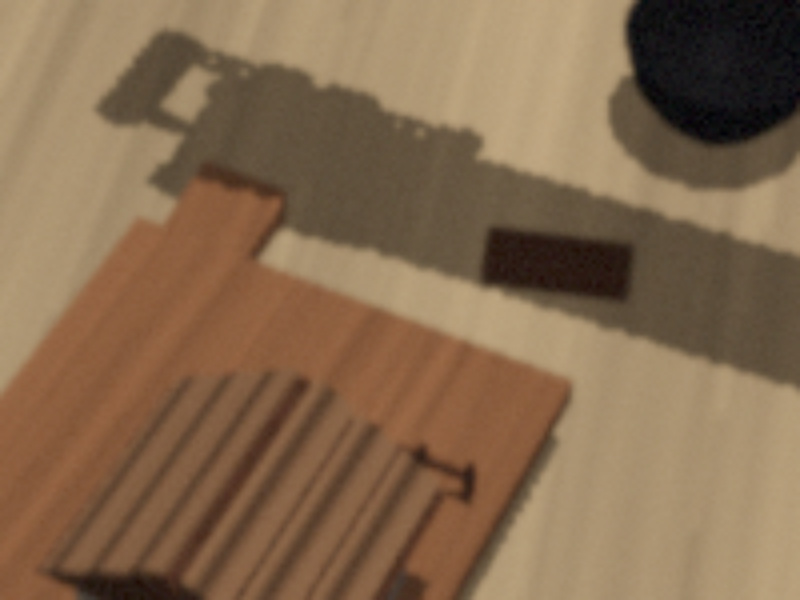

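```bash
python3 wm.py 11 287.5 107 346 108 350 18
python3 - <<'E'
import pickle,cv2
from h import *
o,d=pickle.load(open("d0.pkl","rb"))
from cell import env
a=cv2.imread("pics/s8.png");b=cv2.imread("pics/s11.png")
# board heights by depth: top camera before/after around corner vs. others
c=env.read_camera("side");T=c["T"]
def z(c,pts):
    r=[]
    for P in pts:
        u,v=proj(c,[P])[0].round().astype(int);w=c["range_z"][v-2:v+3,u-2:u+3];w=w[w>0]
        o_,dd=ray(c,[(u,v)]);r.append((o_+dd[0]*np.median(w))[2]*1000)
    return np.round(r,1)
h=np.array([.2402,.9707]);x=np.array([.9707,-.2402]);O=np.array([.4818,.15])
pts=[[*(O+x*i+h*j),.038] for i,j in((.09,-.105),(-.09,-.105),(.09,.09),(.06,-.05))]
print(z(d["side"],pts),z(c,pts))
E
```

```text
F [0.5423 0.0288] thick->F along 0.08322934336724817 lat -0.0029581360425284327
Fwrist [0.54523807 0.02683573] thick->F along 0.08202840016402013 lat 0.0003657747244302153
thick [ 0.52517749 -0.05270272] tcp->thick 0.08198989947216673 corner [5.61308820e-01 1.94948533e-04 3.80000000e-02]
[38.8 38.  38.8 38.8] [38.  38.6 38.4 38.3]
```

```bash
python3 -c "
from cell import env
print(env.sign_off())"
```

```text
the job is handed in; nothing more can be done
None
```

The wedge is under the short foot and carrying it. The board no longer rocks when that corner is pressed, and I handed the job in at about 16 s. No verdict came back.

- **Wedge:** I pushed it thin end first with the fingertips and turned it about 7° to line up with the foot. It stalled with its thick end about 85 mm from the foot centre, where it should just touch. A final push of about 7 N left it snug, at about 82–83 mm.
- **Press check:** I pressed the corner above the foot with 9–18 N for over a second. The fingertips sank only about 0.1 mm as the force doubled, while 2.5 N rocked the board before.
- **Final look:**
  - The wedge stayed in place after the press.
  - The board's corners had not visibly moved in the side view.
  - Board heights read 38.0–38.6 mm against 38 mm nominal, so it is level within measurement noise.
  - The offcut and bowl looked undisturbed. I did not check the glue bottle in the last pictures, but the arm never went near it.
- **Disagreement:** the wrist camera puts the foot about 2–3 mm further in +x than the top and side cameras do. Either way the foot is within 3 mm of the wedge's centreline and rests wholly on it.

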